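Open a push-and-turn cap in a bench holder

TASK

Slide the square bottle, still closed, along the bench all the way into the U-shaped aluminium holder, under its lips, so that it cannot turn. Then open its safety cap: press the cap down, keep pressing while you turn it a sixth of a turn anticlockwise (seen from above), and lift it straight off. Finish while holding the cap upright in the gripper, 5 to 15 cm above where it sat and over the bottle's open mouth, with the bottle still standing fully in the holder; leave the tall bottle, the jar and the red tin where they are.

Things in the scene. Friction and masses are not known exactly. Their poses are not given: they have to be found in the camera images.
- bottle: squat white plastic bottle, loose, about 0.3 kg: square body 64 x 64 mm, 50 mm high, edges rounded 5 mm, with a round open neck 30 mm across up to 87 mm above its base. Origin: centre of its underside; z up, x and y square to its side faces. Two lugs on the neck (at +x and -x) hold the cap
- cap: grey push-and-turn cap on the bottle's neck: knurled skirt 50 mm across, 32 mm high; on its flat top an upright grip bar 14 mm thick (along y), 46 mm long (along x), 24 mm high. Origin: centre of the skirt's lower rim, z up. Locked: origin 69 mm above the bottle's base, flat top at 101, bar's top at 125 mm, its x along the bottle's x. 0.08 kg; the bottle can be moved by the locked cap
- cap_bar (a point): on the cap's axis in the middle of the grip bar, 13 mm above the flat top, 45 mm above the cap's origin; axes as the cap's. Turning, seen from above: held down, the cap turns anticlockwise, is clear of the lock past about 45 deg, best at 60 to 65, stopped at about 84 deg; then it lifts off. Unpressed it turns only some 3 deg (locked against 2 N m), and never clockwise
- cap_seal (a joint): how far the spring disc in the cap is pressed in (m) as the cap is pushed down on the neck: 0 locked at rest (the spring pushes the cap up with 8 N), +0.004 where the lock frees (12 N), +0.0065 bottomed (14.5 N); -0.003 with the cap off
- holder: U-shaped aluminium holder fixed to the bench, place and yaw vary: two cheeks 10 mm thick, 69 mm apart, and a back stop, 60 mm high. Origin: on the bench under the middle of the fully seated bottle; z up, mouth to +y; back stop's inner face at y = -32.5 mm. A lip on each cheek overhangs 6 mm inwards at 54 to 60 mm height (gap 57 mm): the bottle goes in from the mouth, lifted under 4 mm
- holder_mouth (a point): on the bench, in the middle of the holder's mouth, at y = +37.5 mm from the holder's origin, where the straight cheeks end; beyond it 50 mm high side wings flare from 69 mm to about 98 mm apart at y = +64 mm; axes as the holder's
- tall_bottle: bystander: tall round white bottle with a white cap, 66 mm across, 142 mm high, loose; origin at the centre of its base
- jar_grey: bystander: clear round jar with white lid and dark contents, 50 mm across, 92 mm high, loose; origin at the centre of its base
- rivet_tin: bystander: small red tin box 42 x 60 x 34 mm, loose; origin at the centre of its base
There are look-alikes about, which are no part of the job. Leave any green look-alike of the holder alone. Leave any brown look-alike of the bottle alone.

How it is judged:
On the way, in this order (a step that is already met when the one before it is completed fails the run):
1. the closed bottle stands fully in the holder (within 8 mm of its seat) (y of bottle in the frame of holder between -0.008 and 0.008 m and x of bottle in the frame of holder between -0.008 and 0.008 m and angle between bottle's own z axis and vertical below 0.12 rad and height (world z) of bottle below 0.008 m and z of cap in the frame of bottle below 0.077 m and angle between the x axis of cap and the x axis of bottle, either way round below 0.3 rad), for 0.1 s.
2. the cap, still locked, is pressed down until the lock frees (value of joint cap_seal above 0.0033 m and angle between the x axis of cap and the x axis of bottle, either way round below 0.35 rad and z of cap in the frame of bottle below 0.077 m), for 0.05 s.
3. the cap is turned free on the neck (more than 35 deg from locked) (angle between the x axis of cap and the x axis of bottle, either way round above 0.61 rad and z of cap in the frame of bottle below 0.077 m), for 0.05 s.
At the end, for the whole second after the job is handed in: the cap is held in the gripper, 40 to 170 mm above its place on the bottle, within 30 mm of the bottle's axis and within 14 deg of upright, still and touching neither bottle nor holder; the bottle stands upright on the bench within 8 mm of its seat in the holder (y of bottle in the frame of holder between -0.008 and 0.008 m and x of bottle in the frame of holder between -0.008 and 0.008 m and angle between bottle's own z axis and vertical below 0.12 rad and height (world z) of bottle below 0.008 m and z of cap in the frame of bottle between 0.109 and 0.239 m and horizontal distance between cap and bottle below 0.03 m and angle between cap's own z axis and vertical below 0.25 rad and contact force between the fingers and cap above 1 N and contact force between cap and bottle below 0.1 N and contact force between cap and holder below 0.1 N and linear speed of cap below 0.03 m/s and linear speed of bottle below 0.02 m/s); the arm keeps its last pose, push and grip.
It fails at once if the bottle is tipped over (more than 30 deg) (angle between bottle's own z axis and vertical above 0.52 rad).
It fails at once if the tall bottle is moved more than 30 mm (distance of tall_bottle from where it was at the start of the episode above 0.03 m).
It fails at once if the jar is moved more than 30 mm (distance of jar_grey from where it was at the start of the episode above 0.03 m).
It fails at once if the red tin is moved more than 30 mm (distance of rivet_tin from where it was at the start of the episode above 0.03 m).
It also fails if it takes over 48 s, if anything falls off the work surface, if the arm or the gripper's body presses on something with over 40 N, if the wrist force passes 120 N, or if a joint passes its speed limit or range.

ROBOT

A 7-joint arm with a two-finger parallel gripper is mounted at the origin on a cart in front of the work surface, level with it; the furniture and walls round the work are solid. World frame = base frame: x ahead of the robot, y to its left, z up, the work surface at z = 0. Lengths are in m, angles in rad, forces in N, time in s.
With the tool pointing down it reaches from about 0.425 to 0.875 m from the base axis. Payload 4.7 kg.
Tool frame: the origin (TCP) lies at the very end of the fingers, on their centre line; the grasp point (between the pads) lies 19 mm behind it (arm.grasp_offset is the distance from the TCP to the grasp point, in m); y points along the fingers, z is the direction in which the jaws open and shut, and the axes are right-handed (so a half turn about y gives the same grasp; the last joint's range is limited). The gripper opens to 85 mm and grips with 20 to 120 N. Pads are 22 mm wide; open, the fingers measure 114 mm over their backs; the gripper's body (76 mm by 85 mm) begins 54 mm behind the grasp point. The pads swing forward as they close: fully open they stand 13 mm farther back than shut.
Start: joints at [-1.326, 0.321, -0.07, 1.45, 0.023, 1.371, -0.057], TCP at [0.149, 0.633, 0.231] pointing down, gripper open.
Joint ranges: [-2.86, 2.86], [-0.3, 2.09], [-1.38, 1.24], [0.06, 2.45], [-1.56, 4.7], [0.09, 2.05], [-2.69, 2.69]. Speed limits (rad/s): [2.57, 2.57, 3.14, 3.14, 3.14, 3.14, 3.14].

INTERFACE

Orientations are given as a unit quaternion [w, x, y, z].
In Python, from cell import readout, vision, arm gives the robot as it stands. The module is installed in compiled form; this text tells all that it offers.
- The arm moves only by the tool apply_moves, never from a script. Its argument "series" is a list of rows, each a list of 3 entries, a list of its own where there are three numbers: the turn, a rotation vector about the tool's x, y, z in rad, then the shift along the tool's x, y, z in cm, then the finger opening in cm, from 0 to 8.54. A call has 1 to 12 rows; each row is the pose to reach, as a shift and turn from the pose commanded when the call began, along the tool's axes at that moment; what a row does not reach only later rows make up. A row lasts 1/12 s, in which the tool goes at most 41.7 mm and 7.16 degrees, less where a joint would pass 70% of its speed; a pose out of reach is approached as far as the arm can. A call with a gripper value outside its range is refused whole. The fingers move at their own pace and stop on an object; "grip_force" is the grip in N (left out, the last holds). Time passes only in rows, so rows that repeat a pose let the fingers close. It gives the time, the measured TCP pose, the force and the opening at its end, in the units of the state.
- readout.state(): the state, without advancing time (a new reading comes with each control period).
- vision.read_camera(name): name is "scene" or "top" or "wrist"; returns the picture (400x640x3 uint8, red, green, blue); there is no depth.
- vision.calibration(name): a dict with "vertical_fov" (degrees; the focal length in pixels is half the picture's height over the tangent of half this angle, whatever the lens; pixels are square), "cx", "cy" (the principal point, pixels), "R" (3x3) and "t" (3): a world point X has camera coordinates R X + t. Camera axes: x right, y down, z forward; pixel columns grow to the right and rows downward; lengths in m; the calibration is good to about 2 mm. The wrist camera is an equidistant fisheye: a pixel r from the principal point sees the ray r / f radians off the axis. A picture is of the moment at which its call begins: read the wrist's pose just before it. calibration takes no time and is no camera call; for the wrist camera it gives the pose at the moment of the call.
- arm.job_done(): hands the job in, once; it reports no verdict.
Trained networks look in the newest picture that a camera, given by its name, has taken for a name from the list of things; names that differ only in an ending like _2 or _b are one class to them, and where a whole thing is asked for, a point or a joint stands for the part that bears it (a point fixed in the world has none). Each returns a list of dicts, best first, with "confidence" (0 to 1); they miss things now and then, are a little off and sometimes report something else, mostly with a low value. They report only what shows in the picture. A call takes as long as a camera call. They do not tell look-alikes from the thing itself.
- vision.silhouettes(camera, query): "pixels" (400x640 bool, what is visible of it) and "xy" ([column, row] in pixels, amid what is visible of it).
The state is a dict: "clock": time; "q": joint angles; "joint_velocities": joint speeds; "tau": joint torques, N m; "tcp_pos": TCP position; "tcp_rot": TCP orientation; "contact_force": force on the tool from outside, world axes, zero at the start; "torque": the same for the moment, N m; "opening": finger opening in m.
Only numpy, scipy, OpenCV 4.12 (cv2) and the standard library are available. Lean on these libraries where they do the work, as an engineer would, in place of code of your own. Each camera call takes 0.05 s, during which the arm holds its last target.

## Working session

There is one attempt and no reset: what is moved stays moved. The work goes in short steps, Python scripts to look and compute and a tool call to move; the robot and the scene stay as the last step left them, time stands still between calls to the robot, and variables do not carry over. Pictures are saved under pics/ and viewed, and the job is handed in when it is done.

Besides the shell and the picture viewer there is one more tool, called after ">>>" as name(argument=value, ...), one argument or row to a line, values as JSON. apply_moves: Moves the arm, as the interface text tells. Its arguments: {"type":"object","properties":{"series":{"type":"array"},"grip_force":{"type":"number"}},"required":["series"]}

```bash
mkdir -p pics; ls; python3 - <<'E'
from cell import readout, vision, arm
import cv2
s=readout.state(); print({k:s[k] for k in ('clock','tcp_pos','tcp_rot','opening','contact_force')})
for n in ("scene","top","wrist"):
    c=vision.calibration(n); im=vision.read_camera(n)
    cv2.imwrite(f"pics/{n}0.png",im[:,:,::-1]); print(n,c)
print(arm.grasp_offset)
E
```

```text
pics
{'clock': 0.0, 'tcp_pos': array([0.14861289, 0.63222188, 0.23021883]), 'tcp_rot': array([-0.70172931,  0.70308124, -0.08144272,  0.08136232]), 'opening': 0.08530822505271443, 'contact_force': array([-0.67551913, -0.59833745,  0.31468416])}
scene {'vertical_fov': 51.491494672169495, 'cx': 318.27649776193357, 'cy': 202.7688891594552, 'R': array([[ 0.65262251, -0.7574782 , -0.01762502],
       [-0.34839741, -0.27935056, -0.89475276],
       [ 0.67283215,  0.5900763 , -0.44621391]]), 't': array([-0.23724473,  0.37016758,  0.4052583 ])}
top {'vertical_fov': 51.90829827673108, 'cx': 323.34694274144647, 'cy': 197.28386349333587, 'R': array([[ 0.00187216, -0.99991093,  0.01321471],
       [-0.98945959, -0.00376572, -0.14476029],
       [ 0.14479716, -0.01280441, -0.98937851]]), 't': array([0.21273337, 0.59571018, 0.96005856])}
wrist {'vertical_fov': 65.70646984690485, 'cx': 311.41608373590424, 'cy': 202.47386657837527, 'R': array([[ 0.22921969,  0.97337233, -0.00215278],
       [ 0.92637356, -0.21747192,  0.30747033],
       [ 0.29881494, -0.07247254, -0.95155523]]), 't': array([-0.64868073, -0.03895008,  0.38106664])}
0.0187
```

View pics/scene0.png

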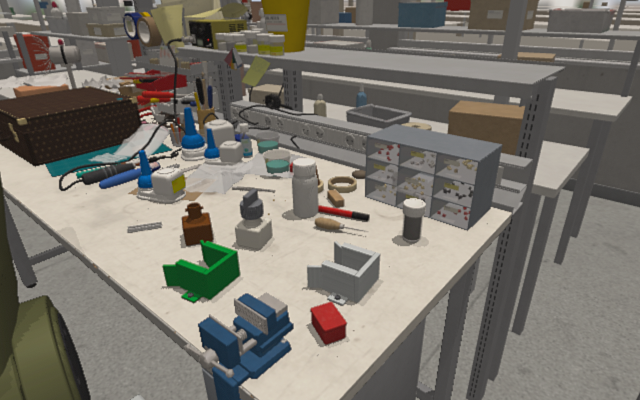

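View pics/top0.png

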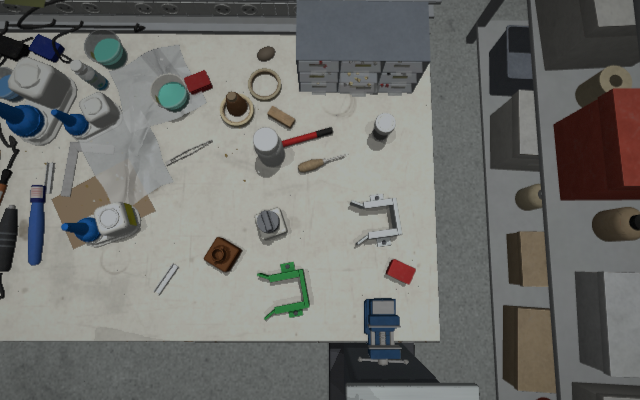

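View pics/wrist0.png

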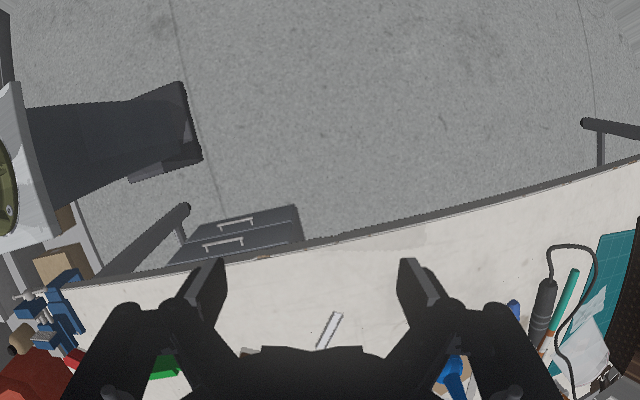

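```bash
python3 - <<'E'
from cell import readout, vision, arm
import cv2, numpy as np
for n in ("scene","top"):
    im=vision.read_camera(n)
    np.save(f"pics/{n}.npy",im)
    for q in ("bottle","cap","holder","tall_bottle","jar_grey","rivet_tin"):
        r=vision.silhouettes(n,q)
        print(n,q,[(round(d['confidence'],2),np.round(d['xy']),int(d['pixels'].sum())) for d in r])
        np.save(f"pics/{n}_{q}.npy",np.array([d['pixels'] for d in r]))
a=cv2.imread("pics/top0.png")[160:290,200:440]; cv2.imwrite("pics/topz.png",cv2.resize(a,None,fx=3.3,fy=3.3,interpolation=cv2.INTER_CUBIC))
a=cv2.imread("pics/scene0.png")[175:315,180:400]; cv2.imwrite("pics/scenez.png",cv2.resize(a,None,fx=3.6,fy=3.6,interpolation=cv2.INTER_CUBIC))
E
```

```text
scene bottle [(0.62, array([255., 232.]), 981), (0.58, array([196., 227.]), 1039)]
scene cap [(0.72, array([413., 219.]), 857), (0.69, array([252., 207.]), 581)]
scene holder [(0.71, array([208., 271.]), 2807), (0.56, array([351., 273.]), 3051)]
scene tall_bottle [(0.59, array([304., 187.]), 1470)]
scene jar_grey [(0.58, array([414., 218.]), 864)]
scene rivet_tin [(0.96, array([326., 325.]), 1124)]
top bottle [(0.68, array([225., 254.]), 826), (0.56, array([279., 229.]), 362)]
top cap [(0.64, array([270., 221.]), 419)]
top holder [(0.73, array([389., 217.]), 1010), (0.67, array([288., 278.]), 1011), (0.64, array([266., 219.]), 434)]
top tall_bottle [(0.83, array([268., 145.]), 923)]
top jar_grey [(0.86, array([383., 127.]), 492)]
top rivet_tin [(0.83, array([400., 272.]), 450)]
```

View pics/topz.png

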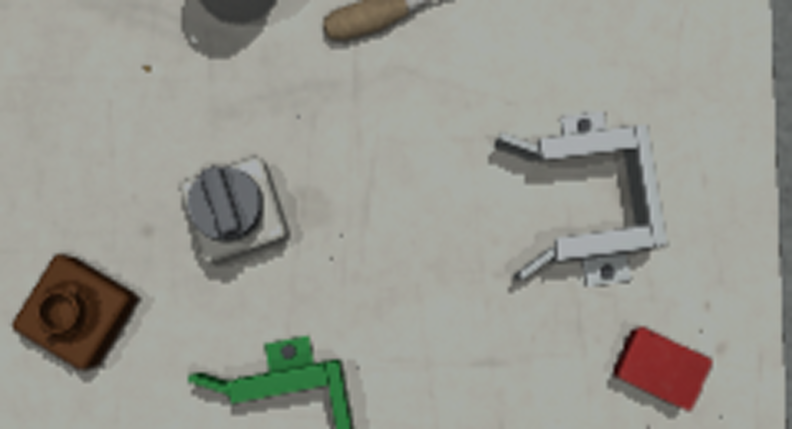

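View pics/scenez.png

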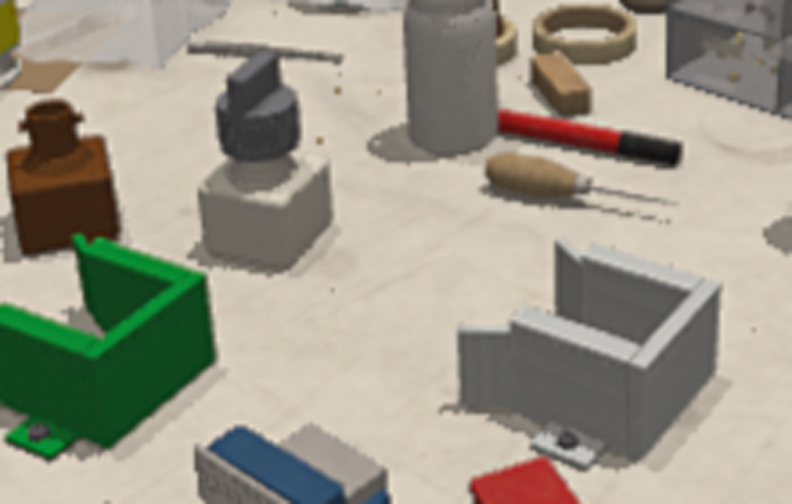

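```bash
cat > h.py <<'E'
import numpy as np, cv2
from cell import readout, vision, arm
def proj(n,X,c=None):
    c=c or vision.calibration(n); P=np.asarray(X)@np.asarray(c['R']).T+c['t']
    f=200/np.tan(np.radians(c['vertical_fov']/2)); 
    if n!='wrist': return np.c_[c['cx']+f*P[:,0]/P[:,2],c['cy']+f*P[:,1]/P[:,2]]
    r=np.hypot(P[:,0],P[:,1]); th=np.arctan2(r,P[:,2]); return np.c_[c['cx']+f*th*P[:,0]/r,c['cy']+f*th*P[:,1]/r]
def pose(p,X):
    c,s=np.cos(p[2]),np.sin(p[2]); X=np.asarray(X,float)
    return np.c_[p[0]+c*X[:,0]-s*X[:,1],p[1]+s*X[:,0]+c*X[:,1],X[:,2]]
def box(cx,cy,hx,hy,z0,z1): return np.array([[cx+a*hx,cy+b*hy,z] for a in(-1,1) for b in(-1,1) for z in(z0,z1)])
t=np.linspace(0,2*np.pi,33)[:-1]
def cyl(r,z0,z1): return np.vstack([np.c_[r*np.cos(t),r*np.sin(t),0*t+z] for z in(z0,z1)])
sq=np.array([[a*27+5*np.cos(u),b*27+5*np.sin(u)] for a in(-1,1) for b in(-1,1) for u in t])/1000
body=np.vstack([np.c_[sq,0*sq[:,0]],np.c_[sq,0*sq[:,0]+.05]])
neck=cyl(.015,.05,.087); cap=cyl(.025,.069,.101); bar=box(0,0,.023,.007,.101,.125)
def cap_at(a): return [cap,pose((0,0,a),bar)]
hold=[box(-.0395,-.0025,.005,.04,0,.06),box(.0395,-.0025,.005,.04,0,.06),box(0,-.0375,.0445,.005,0,.06),
 box(.0315,-.0025,.003,.04,.054,.06),box(-.0315,-.0025,.003,.04,.054,.06)]
def draw(im,n,parts,p,sc,off,col):
    for q in parts:
        u=(proj(n,pose(p,q))-off)*sc+sc/2-.5
        cv2.polylines(im,[cv2.convexHull(np.round(u).astype(np.int32))],True,col,1,cv2.LINE_AA)
E
cat > fit.py <<'E'
from h import *
from scipy.optimize import least_squares, minimize
T=np.array([[538,140],[560,260],[648,125],[665,245]])/3.3+[200,160]
XT=[[.0445,.0375,.06],[-.0445,.0375,.06],[.0445,-.0425,.06],[-.0445,-.0425,.06]]
S=np.array([[638,362],[718,287],[514,322]])/3.6+[180,175]
XS=[[-.0445,-.0425,.06],[.0445,-.0425,.06],[-.0445,.0375,.06]]
cT,cS=vision.calibration('top'),vision.calibration('scene')
f=lambda p:np.r_[(proj('top',pose(p,XT),cT)-T).ravel(),(proj('scene',pose(p,XS),cS)-S).ravel()]
r=least_squares(f,[.55,.05,0],loss='soft_l1'); print('holder',r.x,np.round(f(r.x),1))
ph=r.x
mt=np.load('pics/top_bottle.npy')[1]|np.load('pics/top_cap.npy')[0]
ms=np.load('pics/scene_bottle.npy')[0]|np.load('pics/scene_cap.npy')[1]
def ren(n,p,c):
    im=np.zeros((400*4,640*4),np.uint8)
    for q in [body,neck]+cap_at(0):
        cv2.fillConvexPoly(im,cv2.convexHull(np.round((proj(n,pose(p,q),c)+.5)*4).astype(np.int32)),255)
    return cv2.resize(im,(640,400),interpolation=cv2.INTER_AREA)/255.
def cost(p,v=False):
    o=[]
    for n,c,m in(('top',cT,mt),('scene',cS,ms)):
        a=ren(n,p,c); o.append(1-np.minimum(a,m).sum()/np.maximum(a,m).sum())
    return o if v else sum(o)
best=None
for y in (-.2,0,.2,.35,.5):
    r=minimize(cost,[.5,.32,y],method='Nelder-Mead',options=dict(initial_simplex=[[.5,.32,y],[.52,.32,y],[.5,.34,y],[.5,.32,y+.15]],xatol=1e-4,fatol=1e-4))
    print(np.round(r.x,4),cost(r.x,True))
    if best is None or r.fun<best.fun: best=r
pb=best.x
np.save('ph.npy',ph);np.save('pb.npy',pb)
for n,off,sc,w in(('top',(240,180),4,(190,90)),('scene',(210,180),4,(190,130))):
    im=cv2.imread(f'pics/{n}0.png')[off[1]:off[1]+w[1],off[0]:off[0]+w[0]]
    im=cv2.resize(im,None,fx=sc,fy=sc,interpolation=cv2.INTER_CUBIC)
    draw(im,n,[body,neck]+cap_at(0),pb,sc,np.array(off),(0,0,255)); draw(im,n,hold,ph,sc,np.array(off),(0,200,0))
    cv2.imwrite(f'pics/fit_{n}.png',im)
print(ren('top',pb,cT).shape)
E
python3 fit.py
```

```text
holder [0.54265138 0.07576105 0.13690361] [ 0.3 -0.5 -0.8  0.1 -0.1 -0.4  0.7  0.1  0.6  2.4  0.1 -0.7 -3.  -0.2]
[0.5324 0.3419 0.3452] [np.float64(0.05466555200202183), np.float64(0.07734813186708855)]
[0.5325 0.3417 0.3496] [np.float64(0.05752699380851489), np.float64(0.07390880929193744)]
[0.5325 0.3417 0.3514] [np.float64(0.058179985852301996), np.float64(0.07360020570155179)]
[0.5324 0.3419 0.3447] [np.float64(0.05466555200202183), np.float64(0.07741895670253818)]
[0.5324 0.3418 0.3435] [np.float64(0.0545920301760594), np.float64(0.07713272336202759)]
(400, 640)
```

View pics/fit_top.png

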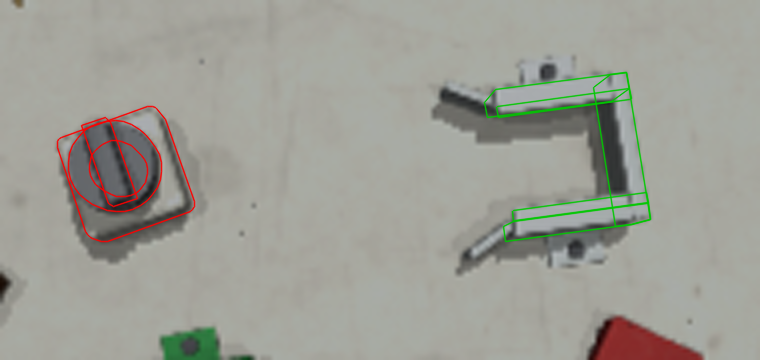

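View pics/fit_scene.png

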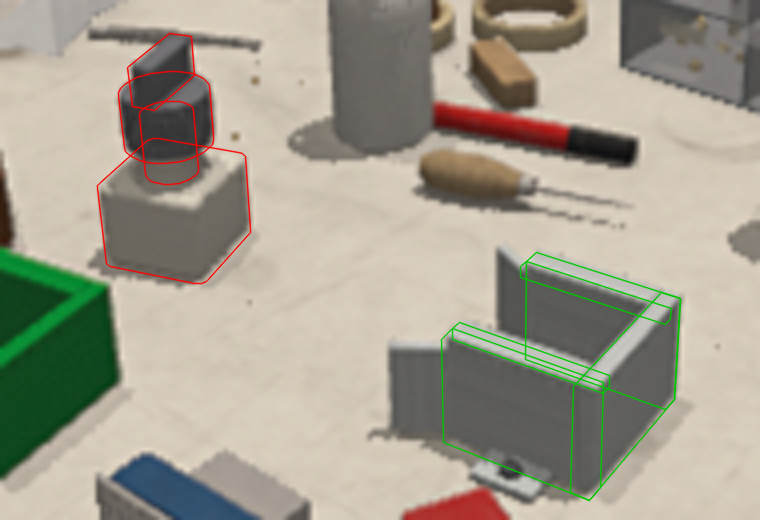

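```bash
cat >> h.py <<'E'
from scipy.spatial.transform import Rotation as Ro
def tool(s=None):
    s=s or readout.state(); q=s['tcp_rot']; return s['tcp_pos'],Ro.from_quat([q[1],q[2],q[3],q[0]])
def goto(pos,yaw,s=None):
    "yaw = world heading of the jaw axis (tool z); tool y down. gives rotvec(tool) and shift cm(tool)"
    p,R=tool(s)
    best=None
    for yy in(yaw,yaw+np.pi):
        z=np.array([np.cos(yy),np.sin(yy),0]); y=np.array([0,0,-1.]); x=np.cross(y,z)
        rv=(R.inv()*Ro.from_matrix(np.c_[x,y,z])).as_rotvec()
        if best is None or np.linalg.norm(rv)<np.linalg.norm(best): best=rv
    return best, R.inv().apply(np.asarray(pos)-p)*100
E
python3 - <<'E'
from h import *
s=readout.state();p,R=tool(s);print(R.as_matrix().round(3),s['clock'],s['q'])
pb=np.load('pb.npy')
print(goto([pb[0],pb[1],.2],pb[2]+np.pi/2))
E
```

```text
[[ 0.973  0.     0.229]
 [-0.229  0.     0.973]
 [ 0.    -1.     0.   ]] 0.85 [-1.32590156  0.32098535 -0.07007621  1.45050658  0.02263855  1.3707838
 -0.05693873]
(array([-7.78029247e-05, -5.80397379e-01,  1.17241369e-04]), array([ 44.01731019,   3.13728188, -19.55722917]))
```

>>> apply_moves(
  series=[
    [[0,-0.05,0],[3,0,-1.3],8.5],
    [[0,-0.1,0],[7,0,-3.1],8.5],
    [[0,-0.15,0],[11,0.3,-4.9],8.5],
    [[0,-0.2,0],[15,0.6,-6.7],8.5],
    [[0,-0.25,0],[19,1,-8.5],8.5],
    [[0,-0.3,0],[23,1.4,-10.2],8.5],
    [[0,-0.36,0],[27,1.8,-12],8.5],
    [[0,-0.42,0],[31,2.2,-13.8],8.5],
    [[0,-0.48,0],[35,2.6,-15.6],8.5],
    [[0,-0.53,0],[39,3,-17.4],8.5],
    [[0,-0.57,0],[42,3.1,-18.7],8.5],
    [[0,-0.58,0],[44,3.1,-19.6],8.5],
  ],
)

```text
clock: 1.85
tcp_pos: [0.5347, 0.3381, 0.2001]
tcp_rot: [-0.696, 0.697, 0.123, -0.122]
contact_force: [-0.7, -1.3, 0.3]
opening: 0.085
```

```bash
python3 - <<'E'
from h import *
s=readout.state();print(s['clock'],s['tcp_pos'],s['q'].round(2))
pb=np.load('pb.npy')
c=vision.calibration('wrist');im=vision.read_camera('wrist')[:,:,::-1].copy()
for q in [body,neck]+cap_at(0):
    cv2.polylines(im,[cv2.convexHull(np.round(proj('wrist',pose(pb,q),c)).astype(np.int32))],True,(0,0,255),1,cv2.LINE_AA)
cv2.imwrite('pics/w1.png',im)
print(goto([pb[0],pb[1],.2],pb[2]+np.pi/2,s))
E
```

```text
1.85 [0.53472718 0.33809485 0.20005951] [-0.72  0.3   0.15  1.55 -0.04  1.3   1.35]
(array([ 0.00131616, -0.001077  ,  0.00030924]), array([-0.08634846,  0.00537996,  0.41370092]))
```

View pics/w1.png

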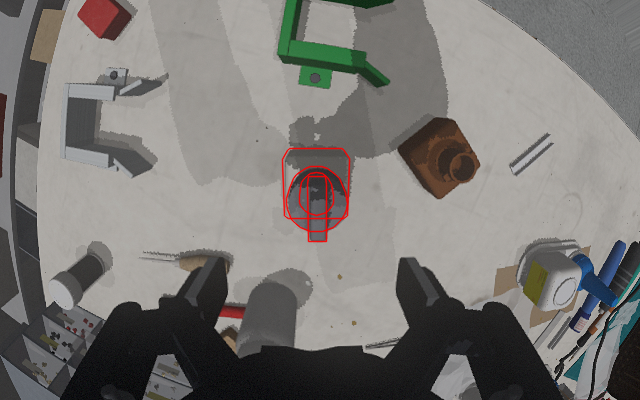

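>>> apply_moves(
  series=[
    [[0,0.12,0],[0,0,0.4],8.5],
    [[0,0.24,0],[0,0,0.4],8.5],
    [[0,0.36,0],[0,0,0.4],8.5],
    [[0,0.48,0],[0,0,0.4],8.5],
    [[0,0.6,0],[0,0,0.4],8.5],
    [[0,0.72,0],[0,0,0.4],8.5],
    [[0,0.84,0],[0,0,0.4],8.5],
    [[0,0.96,0],[0,0,0.4],8.5],
    [[0,1.08,0],[0,0,0.4],8.5],
    [[0,1.2,0],[0,0,0.4],8.5],
    [[0,1.32,0],[0,0,0.4],8.5],
    [[0,1.44,0],[0,0,0.4],8.5],
  ],
)

```text
clock: 2.9
tcp_pos: [0.5306, 0.3454, 0.2004]
tcp_rot: [0.604, -0.603, 0.369, -0.369]
contact_force: [-0.1, -0.2, 0.5]
opening: 0.085
```

>>> apply_moves(
  series=[
    [[0,0.12,0],[0,0,0],8.5],
    [[0,0.24,0],[0,0,0],8.5],
    [[0,0.36,0],[0,0,0],8.5],
    [[0,0.48,0],[0,0,0],8.5],
    [[0,0.6,0],[0,0,0],8.5],
    [[0,0.72,0],[0,0,0],8.5],
    [[0,0.84,0],[0,0,0],8.5],
    [[0,0.96,0],[0,0,0],8.5],
    [[0,1.08,0],[0,0,0],8.5],
    [[0,1.2,0],[0,0,0],8.5],
    [[0,1.32,0],[0,0,0],8.5],
    [[0,1.44,0],[0,0,0],8.5],
  ],
)

```text
clock: 3.9
tcp_pos: [0.5305, 0.3455, 0.2004]
tcp_rot: [0.211, -0.211, 0.675, -0.675]
contact_force: [-1.0, 0.1, 0.1]
opening: 0.0849
```

>>> apply_moves(
  series=[
    [[0,0.12,0],[0,0,0],8.5],
    [[0,0.24,0],[0,0,0],8.5],
    [[0,0.26,0],[0,0,0],8.5],
  ],
)

```text
clock: 4.15
tcp_pos: [0.5306, 0.3455, 0.2004]
tcp_rot: [0.122, -0.122, 0.696, -0.696]
contact_force: [-0.5, 0.2, 0.0]
opening: 0.0849
```

```bash
cat > w.py <<'E'
from h import *
import sys
s=readout.state();print(s['clock'],s['tcp_pos'],s['q'].round(2),s['contact_force'].round(1),s['opening'])
pb=np.load('pb.npy');ph=np.load('ph.npy')
c=vision.calibration('wrist');im=vision.read_camera('wrist')[:,:,::-1].copy()
cv2.imwrite(f'pics/{sys.argv[1]}raw.png',im)
im=cv2.resize(im,None,fx=2,fy=2,interpolation=cv2.INTER_CUBIC)
if len(sys.argv)>2:
  for parts,p,col in (([body,neck]+cap_at(0),pb,(0,0,255)),(hold,ph,(0,200,0))):
   for q in parts:
    cv2.polylines(im,[cv2.convexHull(np.round(proj('wrist',pose(p,q),c)*2+.5).astype(np.int32))],True,col,1,cv2.LINE_AA)
cv2.imwrite(f'pics/{sys.argv[1]}.png',im[100:700,240:1040])
E
python3 w.py w2 1
```

```text
4.15 [0.53055354 0.34548709 0.20037574] [-1.07  0.33  0.57  1.56 -0.18  1.31 -1.7 ] [-0.5  0.2  0. ] 0.08489617655379703
```

View pics/w2.png

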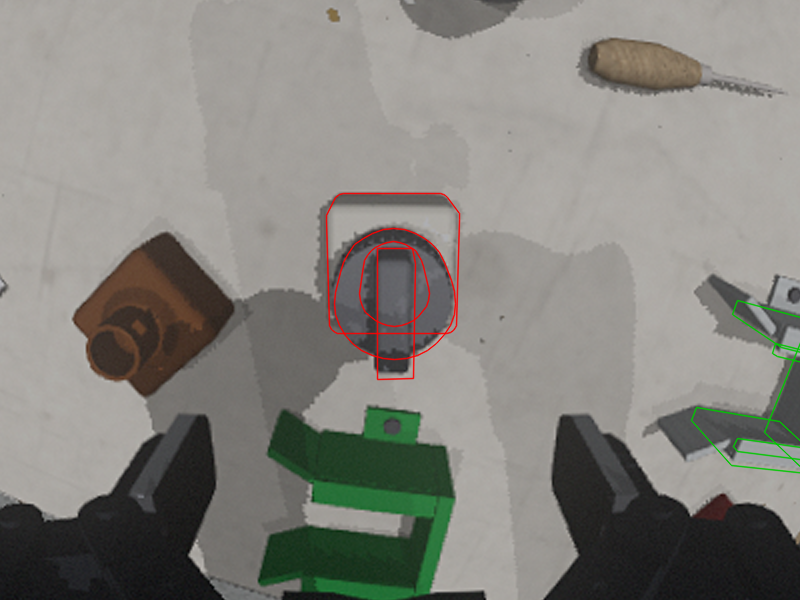

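```bash
python3 - <<'E'
from h import *
pb=np.load('pb.npy');print(goto([pb[0],pb[1],.105],pb[2]+np.pi/2), pb, np.load('ph.npy'))
E
```

```text
(array([ 8.31324577e-05,  1.50617095e-03, -1.38965563e-04]), array([-0.04763914,  9.53886641,  0.42313961])) [0.53250294 0.34168825 0.34956812] [0.54265138 0.07576105 0.13690361]
```

>>> apply_moves(
  series=[
    [[0,0,0],[0,2,0.4],8.0],
    [[0,0,0],[0,5,0.42],7.0],
    [[0,0,0],[0,7.5,0.42],6.0],
    [[0,0,0],[0,9.0,0.42],5.0],
    [[0,0,0],[0,9.5,0.42],4.5],
    [[0,0,0],[0,9.5,0.42],4.0],
    [[0,0,0],[0,9.5,0.42],4.0],
  ],
)

```text
clock: 4.78
tcp_pos: [0.5327, 0.3415, 0.1062]
tcp_rot: [0.124, -0.124, 0.696, -0.696]
contact_force: [-0.4, 0.2, -0.1]
opening: 0.0399
```

```bash
python3 w.py w3 1
```

```text
4.7833 [0.53274281 0.34149335 0.10616222] [-1.05  0.41  0.55  1.66 -0.23  1.14 -1.66] [-0.4  0.2 -0.1] 0.03988832400989011
```

View pics/w3.png

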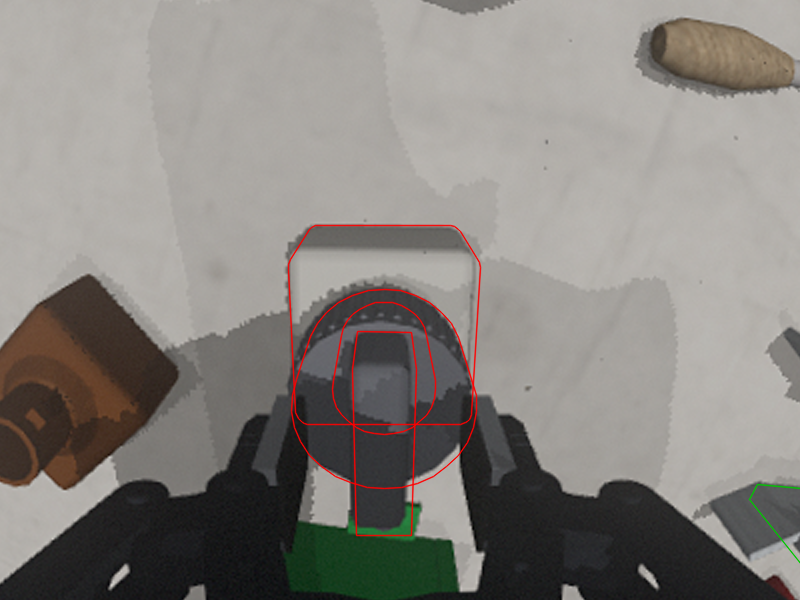

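>>> apply_moves(
  series=[
    [[0,0,0],[0,0.2,0],3.0],
    [[0,0,0],[0,0.2,0],2.0],
    [[0,0,0],[0,0.2,0],1.2],
    [[0,0,0],[0,0.2,0],0.8],
    [[0,0,0],[0,0.2,0],0.8],
    [[0,0,0],[0,0.2,0],0.8],
  ],
  grip_force=60,
)

```text
clock: 5.33
tcp_pos: [0.5325, 0.3421, 0.1042]
tcp_rot: [0.124, -0.123, 0.697, -0.696]
contact_force: [-1.1, 1.6, 4.6]
opening: 0.0126
```

```bash
python3 - <<'E'
from h import *
s=readout.state();p,R=tool(s)
print(s['clock'],p,s['contact_force'],s['torque'],s['opening'])
pb=np.load('pb.npy');ph=np.load('ph.npy')
def W(x,y): return pose(ph,[[x,y,p[2]]])[0]
yaw=ph[2]+np.pi/2
# bottle relative to holder
d=pose((0,0,-ph[2]),[[pb[0]-ph[0],pb[1]-ph[1],0]])[0];print('bottle in holder',d,pb[2]-ph[2])
for y in (.22,.11,.075,.04,0): print(y,W(0,y),goto(W(0,y),yaw,s))
E
```

```text
5.3333 [0.53251398 0.34211795 0.10423519] [-1.12554508  1.64693157  4.58051625] [ 0.30405403  0.23255886 -0.02476405] 0.012562834830233781
bottle in holder [0.0262393  0.26482403 0.        ] 0.21266450958336702
0.22 [0.51262658 0.29370258 0.10423519] (array([ 0.00147961,  0.21447405, -0.00132827]), array([ 3.53363678, -0.01033777,  3.86120153]))
0.11 [0.52763898 0.18473181 0.10423519] (array([ 0.00147961,  0.21447405, -0.00132827]), array([ 5.87479358, -0.02804982, 14.60916279]))
0.075 [0.53241565 0.1500593  0.10423519] (array([ 0.00147961,  0.21447405, -0.00132827]), array([ 6.6197071 , -0.03368548, 18.02896864]))
0.04 [0.53719232 0.11538678 0.10423519] (array([ 0.00147961,  0.21447405, -0.00132827]), array([ 7.36462063, -0.03932113, 21.4487745 ]))
0 [0.54265138 0.07576105 0.10423519] (array([ 0.00147961,  0.21447405, -0.00132827]), array([ 8.21595037, -0.04576188, 25.35712404]))
```

>>> apply_moves(
  series=[
    [[0,0.01,0],[0.1,-0.05,0.3],0.8],
    [[0,0.03,0],[0.5,-0.06,1.2],0.8],
    [[0,0.05,0],[1.0,-0.06,2.5],0.8],
    [[0,0.07,0],[1.6,-0.06,4.0],0.8],
    [[0,0.1,0],[2.2,-0.06,5.5],0.8],
    [[0,0.13,0],[2.8,-0.06,7.0],0.8],
    [[0,0.155,0],[3.4,-0.06,8.5],0.8],
    [[0,0.175,0],[4.0,-0.06,10],0.8],
    [[0,0.195,0],[4.6,-0.06,11.5],0.8],
    [[0,0.21,0],[5.2,-0.06,13],0.8],
    [[0,0.2145,0],[5.7,-0.06,14.2],0.8],
    [[0,0.2145,0],[5.87,-0.06,14.6],0.8],
  ],
)

```text
clock: 6.33
tcp_pos: [0.532, 0.1899, 0.11]
tcp_rot: [0.052, -0.043, 0.711, -0.7]
contact_force: [0.7, 14.8, 20.2]
opening: 0.0126
```

>>> apply_moves(
  series=[
    [[0,0,0],[0,0,0],0.8],
  ],
)

```text
clock: 6.42
tcp_pos: [0.5319, 0.1906, 0.11]
tcp_rot: [0.052, -0.043, 0.711, -0.7]
contact_force: [1.1, 13.2, 20.2]
opening: 0.0127
```

```bash
cat > chk.py <<'E'
from h import *
import sys
s=readout.state();p,R=tool(s)
ph=np.load('ph.npy')
x=R.as_matrix()[:,2]; yaw=np.arctan2(x[1],x[0])+np.pi/2
yaw=(yaw+np.pi/2)%np.pi-np.pi/2
pe=np.array([p[0],p[1],yaw])
d=pose((0,0,-ph[2]),[[p[0]-ph[0],p[1]-ph[1],0]])[0];print(s['clock'],p,'in holder',d.round(4),'dyaw',yaw-ph[2],s['contact_force'].round(1),s['opening'],s['q'].round(2))
vs=dict(top=((240,150),4,(200,130)),scene=((230,170),4,(190,140)))
for n in sys.argv[2:]:
    off,sc,w=vs[n]
    full=vision.read_camera(n)[:,:,::-1]
    im=full[off[1]:off[1]+w[1],off[0]:off[0]+w[0]]
    im=cv2.resize(im,None,fx=sc,fy=sc,interpolation=cv2.INTER_CUBIC)
    draw(im,n,[body]+cap_at(0),pe,sc,np.array(off),(0,0,255)); draw(im,n,hold,ph,sc,np.array(off),(0,200,0))
    cv2.imwrite(f'pics/{sys.argv[1]}_{n}.png',im)
E
python3 chk.py a top scene; python3 w.py w4
```

```text
6.4167 [0.53194384 0.19063998 0.11001484] in holder [0.0051 0.1153 0.    ] dyaw -0.0021633087402412876 [ 1.1 13.2 20.2] 0.012684953366754776 [-0.96  0.26  0.66  1.85 -0.19  1.08 -1.67]
6.5167 [0.53190224 0.19155704 0.10998096] [-0.96  0.26  0.66  1.85 -0.19  1.08 -1.67] [ 0.6 13.4 19.5] 0.012999817962591118
```

View pics/a_top.png

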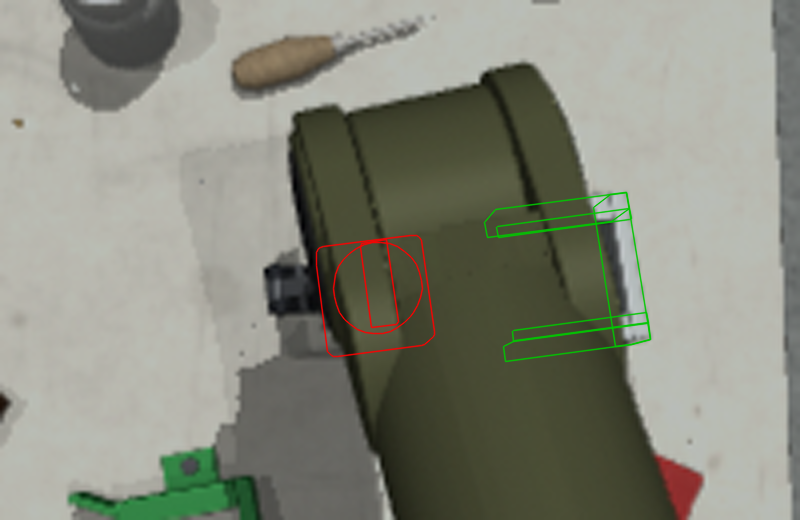

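View pics/a_scene.png

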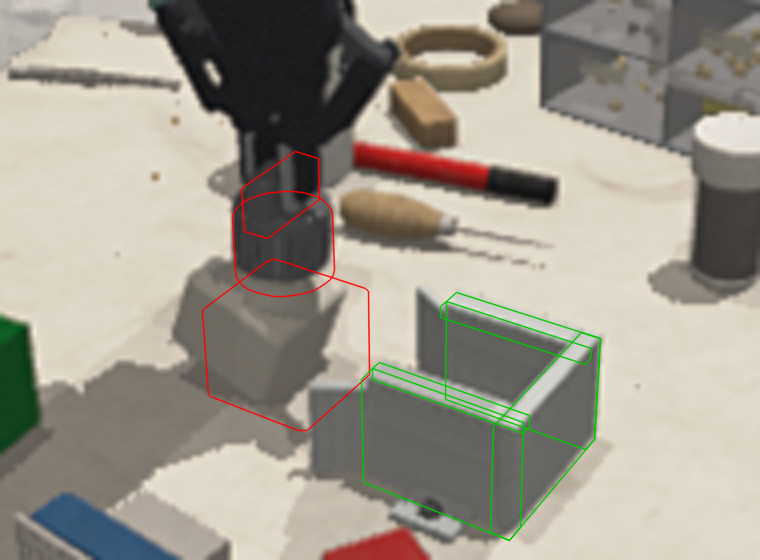

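View pics/w4raw.png

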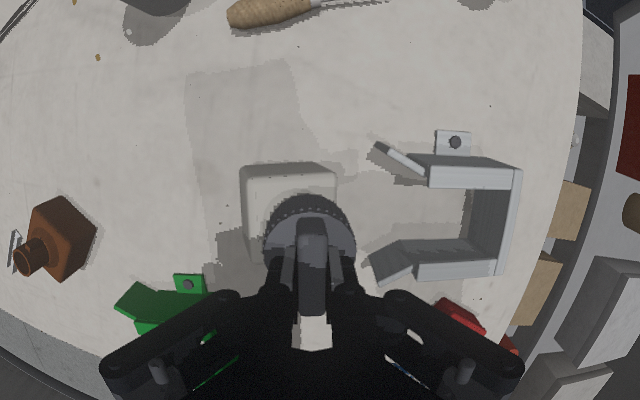

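>>> apply_moves(
  series=[
    [[0,0,0],[0,-0.4,-0.2],0.8],
    [[0,0,0],[0,-0.8,-0.3],0.8],
    [[0,0,0],[0,-1.0,-0.3],0.8],
    [[0,0,0],[0,-1.0,-0.3],0.8],
    [[0,0,0],[0,-1.0,-0.3],0.8],
  ],
)

```text
clock: 6.98
tcp_pos: [0.526, 0.1853, 0.1127]
tcp_rot: [-0.047, 0.048, -0.705, 0.706]
contact_force: [-0.8, -0.1, -4.0]
opening: 0.0126
```

```bash
cat >> chk.py <<'E'
print(R.as_matrix().round(3), s['torque'].round(2))
E
python3 chk.py b scene; python3 w.py w5
```

```text
6.9833 [0.52604894 0.18532448 0.11271854] in holder [-0.0015  0.1108  0.    ] dyaw -0.002007497367015665 [-0.8 -0.1 -4. ] 0.012587892435957126 [-0.97  0.25  0.67  1.85 -0.17  1.11 -1.68]
[[-0.991 -0.002  0.134]
 [-0.134 -0.002 -0.991]
 [ 0.002 -1.     0.001]] [ 0.05 -0.    0.01]
7.0333 [0.52616703 0.18562544 0.11280759] [-0.97  0.25  0.66  1.85 -0.17  1.1  -1.68] [-1.1  0.8 -4.3] 0.012690705195489135
```

View pics/b_scene.png

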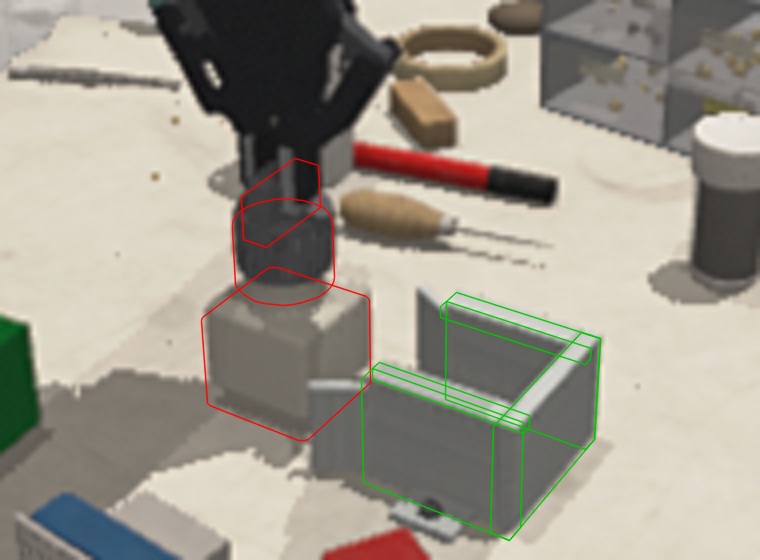

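View pics/w5.png

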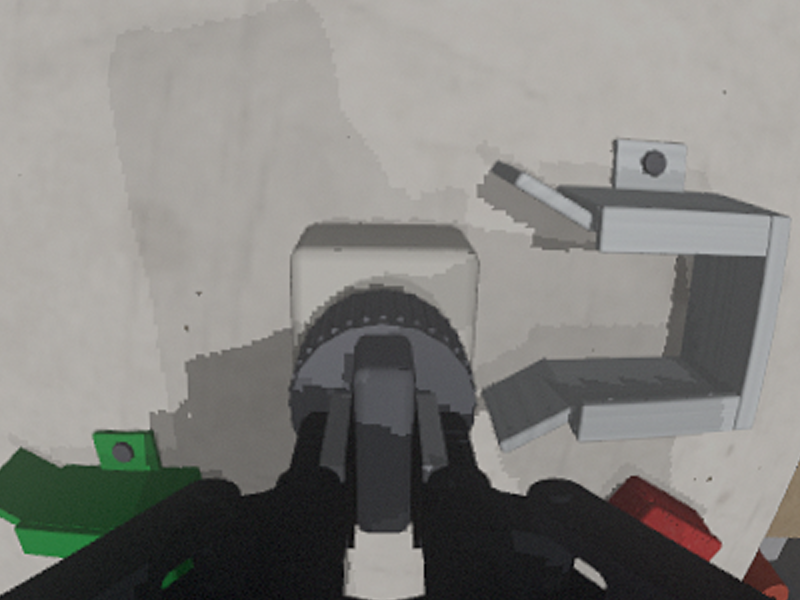

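>>> apply_moves(
  series=[
    [[0,0,0],[0,0.2,0],0.8],
    [[0,0,0],[0,0.5,0],0.8],
    [[0,0,0],[0,0.6,0],0.8],
    [[0,0,0],[0,0.6,0],0.8],
  ],
)

```text
clock: 7.42
tcp_pos: [0.5265, 0.1867, 0.1073]
tcp_rot: [-0.048, 0.049, -0.705, 0.706]
contact_force: [0.3, 0.5, -3.7]
opening: 0.0129
```

>>> apply_moves(
  series=[
    [[0,0,0],[0,0.1,0],0.8],
    [[0,0,0],[0,0.1,0],0.8],
  ],
)

```text
clock: 7.58
tcp_pos: [0.5269, 0.1868, 0.1068]
tcp_rot: [-0.048, 0.048, -0.705, 0.706]
contact_force: [-0.0, 0.5, -4.3]
opening: 0.0129
```

>>> apply_moves(
  series=[
    [[0,0,0],[0,0.1,0],0.8],
    [[0,0,0],[0,0.1,0],0.8],
  ],
)

```text
clock: 7.75
tcp_pos: [0.5269, 0.1868, 0.1059]
tcp_rot: [0.048, -0.048, 0.705, -0.705]
contact_force: [0.0, 0.1, -3.1]
opening: 0.0125
```

>>> apply_moves(
  series=[
    [[0,0,0],[0,-0.15,0],0.8],
    [[0,0,0],[0,-0.15,0],0.8],
    [[0,0,0],[0,-0.15,0],0.8],
  ],
)

```text
clock: 8.0
tcp_pos: [0.5271, 0.1869, 0.1077]
tcp_rot: [0.048, -0.048, 0.706, -0.705]
contact_force: [0.4, 0.6, -2.4]
opening: 0.0125
```

```bash
python3 chk.py c; python3 w.py w6 1;  python3 - <<'E'
from h import *
s=readout.state();p,R=tool(s);ph=np.load('ph.npy');q=pose(ph,[[0,0,.107]])[0];print(goto(q,ph[2]+np.pi/2,s))
E
```

```text
8.0 [0.52712521 0.18692152 0.10767898] in holder [-0.0002  0.1122  0.    ] dyaw -0.0005850753689333743 [ 0.4  0.6 -2.4] 0.012492850584733031 [-0.97  0.26  0.66  1.85 -0.18  1.09 -1.67]
[[-0.991  0.     0.136]
 [-0.136  0.    -0.991]
 [-0.001 -1.    -0.   ]] [-0.    0.02 -0.01]
8.0 [0.52712521 0.18692152 0.10767898] [-0.97  0.26  0.66  1.85 -0.18  1.09 -1.67] [ 0.4  0.6 -2.4] 0.012492850584733031
(array([ 0.00023839, -0.00055667, -0.00033622]), array([-0.03650887,  0.05771149, 11.22373927]))
```

View pics/w6.png

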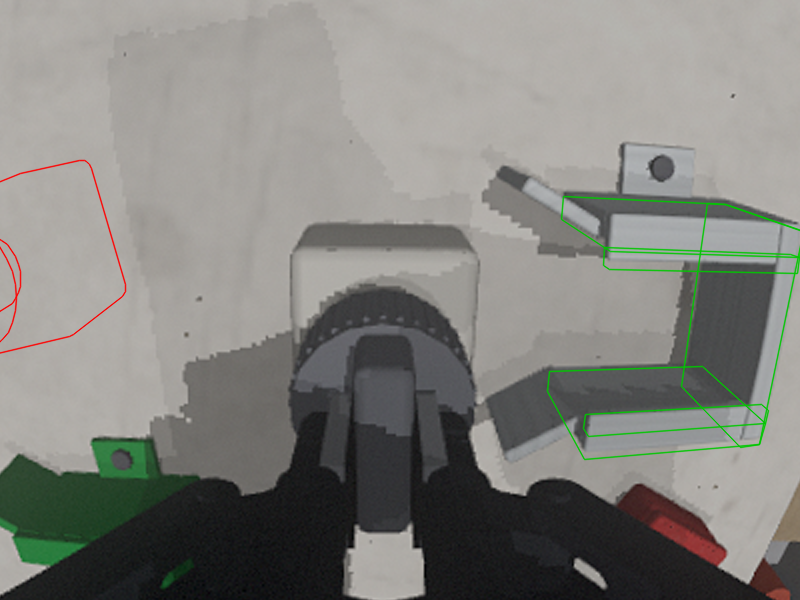

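```bash
python3 - <<'E'
from h import *
s=readout.state();p,R=tool(s);ph=np.load('ph.npy')
c=vision.calibration('wrist')
im0=cv2.resize(cv2.imread('pics/w6raw.png'),None,fx=2,fy=2,interpolation=cv2.INTER_CUBIC)
im=im0.copy()
pe=[p[0],p[1],ph[2]]
wing=[np.array([[sg*.0345,.0375,.05],[sg*.049,.064,.05],[sg*.0345,.0375,.0],[sg*.049,.064,.0]]) for sg in(1,-1)]
def D(im,dxb,dxh):
  for parts,pp,col,dz in (([body[:len(body)//2],body[len(body)//2:]]+cap_at(0),pe,(0,0,255),.002),([h[[1,3,5,7]] for h in hold]+wing,ph,(0,200,0),0)):
   d=dxb if col[2] else dxh
   for q in parts:
    q=q+[d,0,dz]
    cv2.polylines(im,[cv2.convexHull(np.round(proj('wrist',pose(pp,q),c)*2+.5).astype(np.int32))],True,col,1,cv2.LINE_AA)
  return im[200:600,500:1060]
cv2.imwrite('pics/w6b.png',D(im,0,0))
cv2.imwrite('pics/w6c.png',D(im0.copy(),.002,.0025))
E
```

View pics/w6b.png

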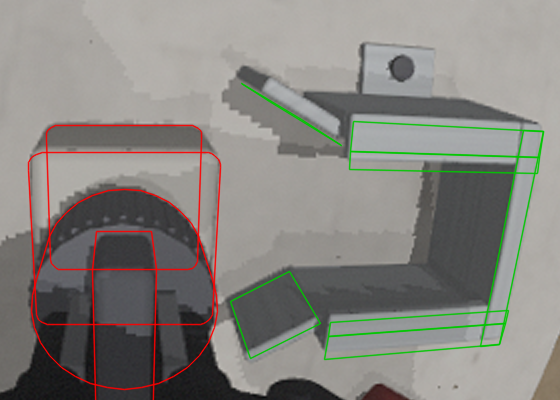

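View pics/w6c.png

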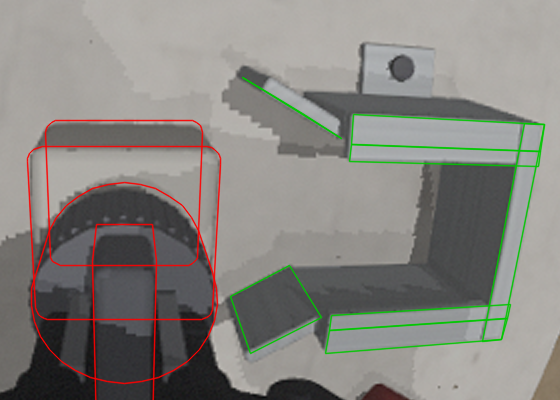

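>>> apply_moves(
  series=[
    [[0,0,0],[-0.1,0.02,0.4],0.8],
    [[0,0,0],[-0.2,0.02,1.2],0.8],
    [[0,0,0],[-0.24,0.02,2.2],0.8],
    [[0,0,0],[-0.24,0.02,3.2],0.8],
    [[0,0,0],[-0.24,0.02,4.2],0.8],
    [[0,0,0],[-0.24,0.02,5.0],0.8],
    [[0,0,0],[-0.24,0.02,5.5],0.8],
    [[0,0,0],[-0.24,0.02,5.5],0.8],
    [[0,0,0],[-0.24,0.02,5.5],0.8],
  ],
)

```text
clock: 8.8
tcp_pos: [0.5369, 0.1325, 0.1073]
tcp_rot: [0.048, -0.048, 0.706, -0.705]
contact_force: [-0.0, 0.3, -4.3]
opening: 0.0124
```

```bash
cat > w7.py <<'E'
from h import *
import sys
s=readout.state();p,R=tool(s);ph=np.load('ph.npy')
c=vision.calibration('wrist');raw=vision.read_camera('wrist')[:,:,::-1]
d=pose((0,0,-ph[2]),[[p[0]-ph[0],p[1]-ph[1],0]])[0];print(s['clock'],p,'in holder',d.round(4),s['contact_force'].round(1),s['torque'].round(2))
im0=cv2.resize(raw,None,fx=2,fy=2,interpolation=cv2.INTER_CUBIC)
pe=[p[0],p[1],ph[2]]
wing=[np.array([[sg*.0345,.0375,.05],[sg*.049,.064,.05],[sg*.0345,.0375,.0],[sg*.049,.064,.0]]) for sg in(1,-1)]
for parts,pp,col,dz in (([body[len(body)//2:]]+cap_at(0),pe,(0,0,255),.002),([h[[1,3,5,7]] for h in hold]+wing,ph,(0,200,0),0)):
   d=[0,0,.002] if col[2] else [.0023,.001,0]
   for q in parts:
    cv2.polylines(im0,[cv2.convexHull(np.round(proj('wrist',pose(pp,q+d),c)*2+.5).astype(np.int32))],True,col,1,cv2.LINE_AA)
cv2.imwrite(f'pics/{sys.argv[1]}.png',im0[200:640,400:1060])
E
python3 w7.py w7
```

```text
8.8 [0.53685308 0.13251283 0.10728805] in holder [0.002 0.057 0.   ] [-0.   0.3 -4.3] [ 0.06  0.03 -0.  ]
```

View pics/w7.png

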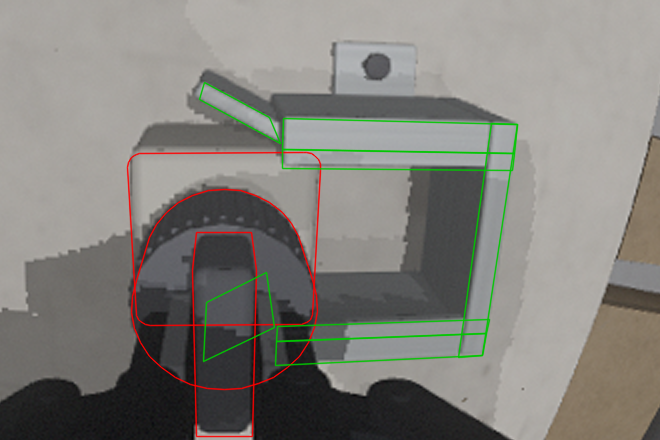

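>>> apply_moves(
  series=[
    [[0,0,0],[0,0.02,0.4],0.8],
    [[0,0,0],[0,0.02,1.0],0.8],
    [[0,0,0],[0,0.02,1.7],0.8],
    [[0,0,0],[0,0.02,2.4],0.8],
    [[0,0,0],[0,0.02,3.1],0.8],
    [[0,0,0],[0,0.02,3.8],0.8],
    [[0,0,0],[0,0.02,4.4],0.8],
    [[0,0,0],[0,0.02,5.0],0.8],
    [[0,0,0],[0,0.02,5.4],0.8],
    [[0,0,0],[0,0.02,5.4],0.8],
    [[0,0,0],[0,0.02,5.4],0.8],
  ],
)

```text
clock: 9.77
tcp_pos: [0.5442, 0.0791, 0.1071]
tcp_rot: [0.048, -0.048, 0.706, -0.705]
contact_force: [-0.2, 0.1, -4.3]
opening: 0.013
```

```bash
python3 w7.py w8; python3 chk.py d scene
```

```text
9.7667 [0.54419333 0.07908096 0.10705821] in holder [0.002  0.0031 0.    ] [-0.2  0.1 -4.3] [ 0.07 -0.01  0.02]
9.8167 [0.54414835 0.07952551 0.10703339] in holder [0.002  0.0035 0.    ] dyaw -0.0003944839960625668 [-0.6 -0.5 -3.2] 0.0127588279543915 [-0.83  0.25  0.72  1.87 -0.18  1.09 -1.47]
[[-0.991  0.     0.136]
 [-0.136  0.    -0.991]
 [-0.    -1.    -0.   ]] [ 0.03 -0.01 -0.01]
```

View pics/w8.png

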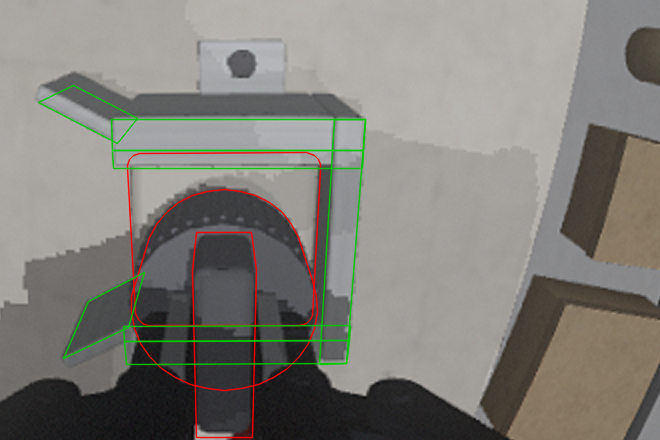

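View pics/d_scene.png

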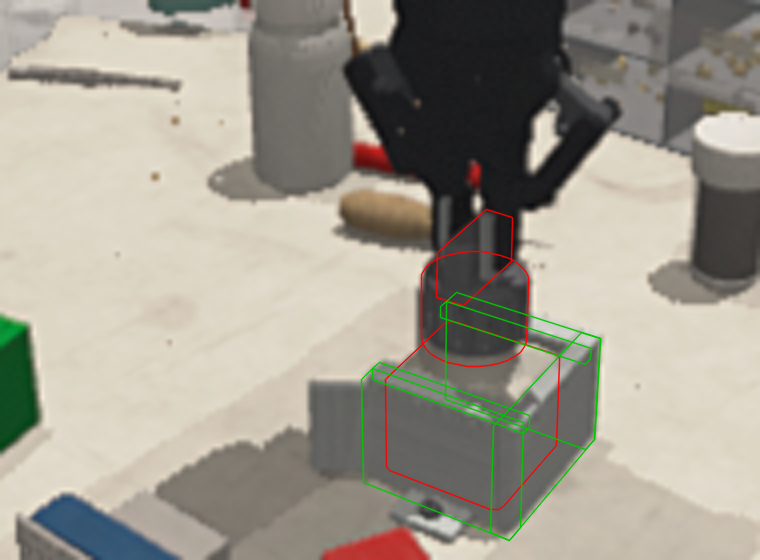

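>>> apply_moves(
  series=[
    [[0,0,0],[0,0,0.2],0.8],
    [[0,0,0],[0,0,0.3],0.8],
    [[0,0,0],[0,0,0.3],0.8],
  ],
)

```text
clock: 10.12
tcp_pos: [0.5445, 0.0765, 0.1071]
tcp_rot: [0.048, -0.048, 0.706, -0.705]
contact_force: [-0.4, 0.1, -3.4]
opening: 0.0129
```

>>> apply_moves(
  series=[
    [[0,0,0],[0,0,0.1],0.8],
    [[0,0,0],[0,0,0.1],0.8],
    [[0,0,0],[0,0,0.1],0.8],
  ],
)

```text
clock: 10.37
tcp_pos: [0.5445, 0.0761, 0.1071]
tcp_rot: [0.048, -0.048, 0.706, -0.705]
contact_force: [-0.5, 4.1, -2.2]
opening: 0.0126
```

>>> apply_moves(
  series=[
    [[0,0,0],[0,0.1,-0.05],0.8],
    [[0,0,0],[0,0.2,-0.05],0.8],
    [[0,0,0],[0,0.2,-0.05],0.8],
    [[0,0,0],[0,0.2,-0.05],0.8],
  ],
)

```text
clock: 10.7
tcp_pos: [0.5448, 0.0761, 0.1051]
tcp_rot: [0.048, -0.048, 0.706, -0.705]
contact_force: [-0.5, 2.9, -3.0]
opening: 0.0129
```

>>> apply_moves(
  series=[
    [[0,0,0],[0,0.15,0],0.8],
    [[0,0,0],[0,0.3,0],0.8],
    [[0,0,0],[0,0.3,0],0.8],
    [[0,0,0],[0,0.3,0],0.8],
  ],
)

```text
clock: 11.03
tcp_pos: [0.5457, 0.0763, 0.1037]
tcp_rot: [0.049, -0.047, 0.706, -0.705]
contact_force: [-2.1, 2.6, 8.1]
opening: 0.0123
```

>>> apply_moves(
  series=[
    [[0,0,0],[0,0.15,0],0.8],
    [[0,0,0],[0,0.3,0],0.8],
    [[0,0,0],[0,0.3,0],0.8],
    [[0,0,0],[0,0.3,0],0.8],
  ],
)

```text
clock: 11.37
tcp_pos: [0.5457, 0.0765, 0.1011]
tcp_rot: [0.049, -0.048, 0.706, -0.705]
contact_force: [-3.4, 4.4, 10.4]
opening: 0.0129
```

>>> apply_moves(
  series=[
    [[0,0,0],[0,0.1,0],0.8],
    [[0,0,0],[0,0.25,0],0.8],
    [[0,0,0],[0,0.25,0],0.8],
    [[0,0,0],[0,0.25,0],0.8],
  ],
)

```text
clock: 11.7
tcp_pos: [0.5457, 0.0767, 0.0989]
tcp_rot: [0.049, -0.048, 0.706, -0.705]
contact_force: [-3.6, 3.4, 11.8]
opening: 0.0128
```

>>> apply_moves(
  series=[
    [[0,0,0],[0,0.15,0],0.8],
    [[0,0,0],[0,0.25,0],0.8],
    [[0,0,0],[0,0.25,0],0.8],
    [[0,0,0],[0,0.25,0],0.8],
  ],
)

```text
clock: 12.03
tcp_pos: [0.5458, 0.0772, 0.0975]
tcp_rot: [0.049, -0.048, 0.707, -0.704]
contact_force: [-7.1, 4.0, 18.6]
opening: 0.0128
```

>>> apply_moves(
  series=[
    [[0,0,0],[0.1,0,0],0.8],
    [[0,-0.08,0],[0.1,0,0],0.8],
    [[0,-0.16,0],[0.1,0,0],0.8],
    [[0,-0.24,0],[0.1,0,0],0.8],
    [[0,-0.32,0],[0.1,0,0],0.8],
    [[0,-0.4,0],[0.1,0,0],0.8],
    [[0,-0.4,0],[0.1,0,0],0.8],
  ],
)

```text
clock: 12.62
tcp_pos: [0.5469, 0.0754, 0.0975]
tcp_rot: [-0.191, 0.186, -0.682, 0.682]
contact_force: [-1.9, 1.4, 14.2]
opening: 0.0132
```

```bash
python3 chk.py e; python3 w7.py w9
```

```text
12.6167 [0.54685112 0.07543109 0.09751224] in holder [ 0.0041 -0.0009  0.    ] dyaw 0.40219102447933586 [-1.9  1.4 14.2] 0.013182663207574302 [-0.77  0.25  0.66  1.88 -0.17  1.06 -1.07]
[[-0.858  0.007  0.513]
 [-0.513  0.002 -0.858]
 [-0.006 -1.     0.002]] [0.37 0.33 0.02]
12.6167 [0.54685112 0.07543109 0.09751224] in holder [ 0.0041 -0.0009  0.    ] [-1.9  1.4 14.2] [0.37 0.33 0.02]
```

View pics/w9.png

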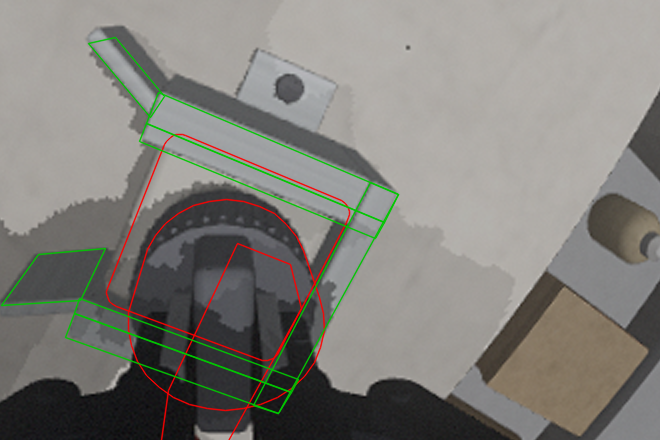

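>>> apply_moves(
  series=[
    [[0,-0.1,0],[0,0.05,0],0.8],
    [[0,-0.2,0],[0,0.05,0],0.8],
    [[0,-0.3,0],[0,0.05,0],0.8],
    [[0,-0.4,0],[0,0.05,0],0.8],
    [[0,-0.5,0],[0,0.05,0],0.8],
    [[0,-0.6,0],[0,0.05,0],0.8],
    [[0,-0.68,0],[0,0.05,0],0.8],
    [[0,-0.68,0],[0,0.05,0],0.8],
    [[0,-0.68,0],[0,0.05,0],0.8],
  ],
)

```text
clock: 13.42
tcp_pos: [0.548, 0.0747, 0.0975]
tcp_rot: [-0.407, 0.401, -0.579, 0.582]
contact_force: [1.6, 0.1, 13.4]
opening: 0.0132
```

```bash
python3 chk.py f; python3 w7.py w10
```

```text
13.4167 [0.54797723 0.07468685 0.09749953] in holder [ 0.0051 -0.0018  0.    ] dyaw 1.078673313636999 [ 1.6  0.1 13.4] 0.01319847967525046 [-0.68  0.24  0.56  1.88 -0.14  1.06 -0.42]
[[-0.348  0.009  0.938]
 [-0.938  0.001 -0.348]
 [-0.004 -1.     0.008]] [ 0.02 -0.1   0.13]
13.4167 [0.54797723 0.07468685 0.09749953] in holder [ 0.0051 -0.0018  0.    ] [ 1.6  0.1 13.4] [ 0.02 -0.1   0.13]
```

View pics/w10.png

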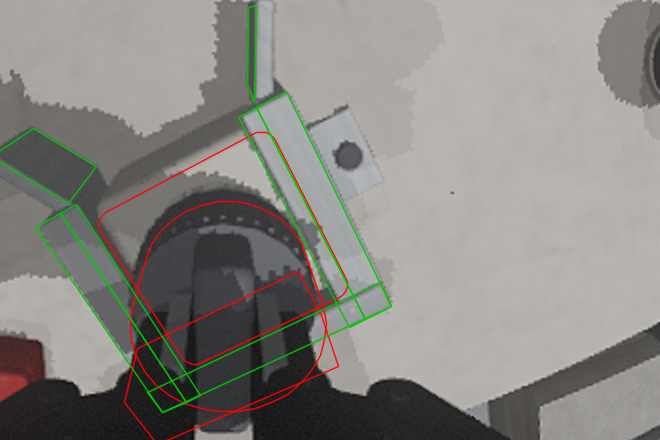

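>>> apply_moves(
  series=[
    [[0,0,0],[0,-0.3,0],0.8],
    [[0,0,0],[0,-0.8,0],0.8],
    [[0,0,0],[0,-1.3,0],0.8],
    [[0,0,0],[0,-1.8,0],0.8],
    [[0,0,0],[0,-1.8,0],0.8],
  ],
)

```text
clock: 13.88
tcp_pos: [0.5444, 0.0751, 0.1124]
tcp_rot: [-0.404, 0.403, -0.58, 0.581]
contact_force: [1.4, 0.5, 1.1]
opening: 0.0125
```

>>> apply_moves(
  series=[
    [[0,0,0],[0,-0.5,0],0.8],
    [[0,0,0],[0,-1.2,0],0.8],
    [[0,0,0],[0,-2.0,0],0.8],
    [[0,0,0],[0,-3.0,0],0.8],
    [[0,0,0],[0,-4.0,0],0.8],
    [[0,0,0],[0,-5.0,0],0.8],
    [[0,0,0],[0,-6.0,0],0.8],
    [[0,0,0],[0,-6.7,0],0.8],
    [[0,0,0],[0,-7.0,0],0.8],
    [[0,0,0],[0,-7.0,0],0.8],
    [[0,0,0],[0,-7.0,0],0.8],
  ],
)

```text
clock: 14.8
tcp_pos: [0.5434, 0.0756, 0.1814]
tcp_rot: [0.404, -0.404, 0.58, -0.58]
contact_force: [0.4, 0.2, -0.5]
opening: 0.0129
```

```bash
python3 chk.py g scene; python3 w7.py w11
```

```text
14.8 [0.54344783 0.07556243 0.18139247] in holder [ 0.0008 -0.0003  0.    ] dyaw 1.0794586916894502 [ 0.4  0.2 -0.5] 0.012900387484624947 [-0.71  0.15  0.57  1.79 -0.08  1.23 -0.47]
[[-0.347 -0.     0.938]
 [-0.938  0.    -0.347]
 [ 0.    -1.    -0.   ]] [-0.02  0.06  0.02]
14.85 [0.54325019 0.07556911 0.18107836] in holder [ 0.0006 -0.0003  0.    ] [ 0.5 -0.7 -0.8] [0.05 0.   0.01]
```

View pics/w11.png

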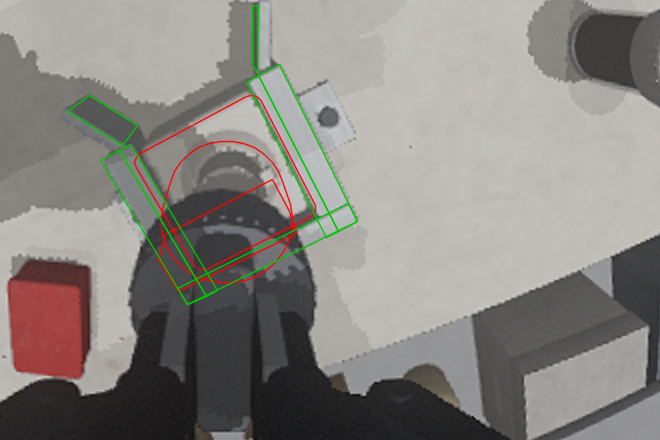

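View pics/g_scene.png

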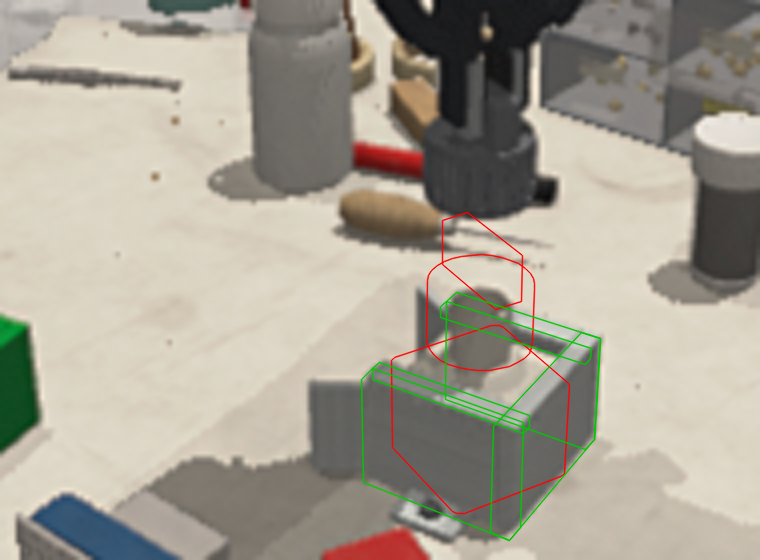

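```bash
python3 - <<'E'
from h import *
arm.job_done(); s=readout.state(); print(s['clock'],s['tcp_pos'],s['contact_force'].round(1),s['opening'])
E
```

```text
the job is handed in; nothing more can be done
the job is handed in; nothing more can be done
```

The job is done and handed in. The cap is off and held upright in the gripper over the open bottle, and the bottle stands fully in the holder.

**What I did**
- I gripped the cap's bar, turned the bottle square to the holder and moved it in until it touched the back stop at about 4 N.
- I pressed the cap down until it bottomed, at about 18 N.
- Keeping 13–14 N on it, I turned it about 62° anticlockwise and lifted it straight off.

**Deviations**
- On the way to the holder, dragging tipped the bottle visibly. I lifted it about 8 mm clear of the bench, and it came upright again.
- After setting it down I carried it into the holder about 2 mm above the bench, so it did not slide all the way.
- The wrist camera put the holder about 2 mm to one side of my first estimate from the top and scene cameras. I used the wrist value, and the bottle went in without touching the cheeks.

**Last checks**
- **Cap:** it is about 77 mm above where it sat, and the tool is vertical. The tool is within about 2 mm of the holder's centre. The load on the wrist is only about the cap's own weight.
- **Bottle:** the scene and wrist pictures show it standing in the holder with its neck open. I judged its seat from the overlay in those pictures and did not measure it separately.
- **Tall bottle, jar and tin:** they look unmoved in the pictures where they show. I did not measure them.
- **Final readout:** my status reading after handing in was refused, so these checks are from just before it, at 14.85 s.

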